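# Power up the pancake griddle and start the preheat timer

### The arm

A 6-joint arm with a two-finger parallel gripper is mounted at the origin on the work surface. World frame = base frame: x ahead of the robot, y to its left, z up, the work surface at z = 0. Lengths are in m, angles in rad, forces in N, time in s.
With the tool pointing down it reaches from about 0.225 to 0.875 m from the base axis. Payload 3.4 kg.
Tool frame: the origin (TCP) lies at the very end of the fingers, on their centre line; the grasp point (between the pads) lies 19 mm behind it; z points along the fingers, y is the line along which they close (so a half turn about z gives the same grasp; the last joint's range is limited). The gripper opens to 85 mm and grips with 20 to 120 N. Pads are 22 mm wide; open, the fingers measure 114 mm over their backs; the gripper's body (76 mm by 85 mm) begins 54 mm behind the grasp point. The pads swing forward as they close: fully open they stand 13 mm farther back than shut.
Start: joints at [-1.456, 0.276, 1.505, -0, 1.361, -0.121], TCP at [0.134, -0.559, 0.231] pointing down, gripper open.
Joint ranges: [-2.89, 2.89], [-0.75, 2.08], [0.22, 2.7], [-1.18, 4.32], [0.11, 2.71], [-2.7, 2.7]. Speed limits (rad/s): [2.57, 2.57, 3.14, 3.14, 3.14, 3.14].

### API

Orientations are given as a unit quaternion [w, x, y, z].
In Python, from rig import manip, get_image, camera_info gives the robot as it stands. The module is installed in compiled form; this text tells all that it offers.
- The arm moves only by the shell command python3 -m crank 'ROWS' [FORCE]. ROWS is a JSON object of lists of equal length, an entry for each row: "translation": the shift along the tool's x, y, z in mm, a list of three; "roll": the turn about the tool's z in rad; "fingers": the opening, from 0 (shut) to 1 (fully open). A call has 1 to 8 rows; each row shifts and turns the commanded pose from where the row before left it, along the tool's axes as they then stand; what a row does not reach is not made up. A row lasts 1/10 s, in which the tool goes at most 50 mm and 8.59 degrees, less where a joint would pass 70% of its speed; a pose out of reach is approached as far as the arm can. A call is refused whole if a number of a shift passes 50 or a number of a turn 0.15, either way. A call with a gripper value outside its range is refused whole. The fingers move at their own pace and stop on an object; FORCE is the grip in N (left out, the last holds). Time passes only in rows, so rows that do not move let the fingers close. It gives the time, the measured TCP pose, the force, the opening and the grip force at its end, in the units of the state.
- manip.get_state(): the state, without advancing time (a new reading comes with each control period).
- get_image(name): name is "side" or "top"; returns the picture (420x560x3 uint8, blue, green, red); there is no depth.
- camera_info(name): a dict with "mtx" (3x3 intrinsics, pixels), "rvec" (rotation vector, rad) and "tvec" (3), from world to camera coordinates, as OpenCV has them. Camera axes: x right, y down, z forward; pixel columns grow to the right and rows downward; lengths in m; the calibration is good to about 2 mm. A picture is of the moment at which its call begins. camera_info takes no time and is no camera call.
- manip.sign_off(): hands the job in; it is judged then, once.
The state is a dict: "clock": time; "qpos": joint angles; "qd": joint speeds; "effort": joint torques, N m; "position": TCP position; "ee_rot": TCP orientation; "contact_force": force on the tool from outside, world axes, zero at the start; "moment": the same for the moment, N m; "width": finger opening in m; "gripper_force": force on a finger pad.
Only numpy, scipy, OpenCV 4.12 (cv2) and the standard library are available. Lean on these libraries where they do the work, as an engineer would, in place of code of your own. Each camera call takes 0.05 s, during which the arm holds its last target. There are 200 camera calls.

### The job

Get the pancake station preheating, pressing every switch fully home: first switch on the power strip, then switch on the one half of the griddle that has the steel ring mould on it, and finally press the timer's wide bar key fully down and let go, so that the countdown starts once the plate is heating. Leave the other half off (a plastic bottle is standing on it), do not press the timer's two small round keys or turn the dials, and leave the timer and every other thing standing where it is: nothing is to be lifted or pushed away.

Things in the scene. Friction and masses are not known exactly. Their poses are not given: they have to be found in the camera images.
- griddle: fixed twin-zone griddle, 340 (x) x 420 (y) mm, pale frame, dark plate. Origin: centre of underside, on the table; x away from robot (yaw within 0.1), y left. Near (-x) control ledge 85 mm deep, top at z 85 mm: per half a rocker at x -128, y +-65 and a dial (40 mm wide, top z 107) at x -128, y +-165. Plate top z 78, rims to 90; a ridge at y 0 parts left (+y) and right half.
- strip: fixed white power strip, 280 (x) x 58 mm, top 40 mm above the table, right of the griddle. Origin: centre of its underside; x runs along it away from the robot, within 0.1 rad of the griddle's x. Its rocker is at x -105 mm, in the end nearest the robot; a black plug at x +50 mm rises to 76 mm above the table.
- strip_rocker (a joint): the power strip's switch: black rocker, 36 (along the strip's x) x 24 mm, V-shaped top: one half lies level, the other slopes up outwards at 0.4 rad from the mid pivot. Value in rad: 0 off (the strip's -x half, robot's side, stands up, its end 7 mm above the level half), 0.4 on (that half pressed level). About 3 N turns it; it stays where left.
- strip_rocker_press (a point): point on top of the half of the strip's rocker that stands up when off, 12 mm from the pivot towards the strip's -x; press here straight down. When on, it is level, 45 mm above the table and 3 mm above the 46 x 34 mm bezel. Turning on, the point sinks 5 mm and moves 1 mm towards -x.
- left_rocker (a joint): the switch of the griddle's left (+y) half: black rocker, 36 (along the griddle's x) x 24 mm, V-shaped top: one half lies level, the other slopes up outwards at 0.4 rad from the mid pivot. Value in rad: 0 off (the griddle's -x half, robot's side, stands up, its end 7 mm above the level half), 0.4 on (that half pressed level). About 3 N turns it; it stays where left.
- left_rocker_press (a point): point on top of the half of the left rocker that stands up when off, 12 mm from the pivot towards the griddle's -x; press here straight down. When on, it is level, 90 mm above the table and 3 mm above the 46 x 34 mm bezel. Turning on, the point sinks 5 mm and moves 1 mm towards -x.
- right_rocker (a joint): the switch of the griddle's right (-y) half: same rocker, same values as the left one
- right_rocker_press (a point): the same point on the right rocker, same heights
- mould: loose polished steel pancake ring, 96 mm across and 22 mm high with a wire loop handle up to 54 mm, standing on one half of the griddle's plate; which half differs from run to run: its y in the griddle's frame is positive on the left half, negative on the right half. Origin: centre of its underside
- parked_bottle: loose short pale squeeze bottle, 56 mm across, 150 mm tall with black collar and pointed nozzle, parked on the other half of the griddle's plate (nozzle tip 228 mm above the table); origin: centre of its underside
- timer: loose pale kitchen timer, about 0.25 kg, rubber foot, left of the griddle: a wedge 100 x 100 mm, 27 mm high at its near (-x) edge, 42 mm at the far edge (face slopes 0.15 rad). Origin: centre of underside; x points from bar key to display, away from the robot (yaw within 0.35). On the face, near to far: wide bar key, two round keys side by side, display
- start_bar (a joint): the timer's start key: grey bar 66 mm wide (timer's y) by 20 mm, at timer x -36 mm, y 0. Value = travel in m along the face's normal, 0 up to 0.004 fully down; a spring takes 1.5 N to start and 4 N for the full travel and lifts it again. Pressing it again does nothing more
- start_bar_top (a point): centre of the bar key's top face, about 35 mm above the table when up, moving with the key
- round_left (a joint): small round grey key, 16 mm across, on the timer at x 1, y +22 mm, its top 5 mm above the face (the reset key); same travel in m
- round_right (a joint): small round grey key, 16 mm across, on the timer at x 1, y -22 mm, its top 5 mm above the face (the setting key); same travel in m
- left_pointer (a point): pointer on top of the griddle's left dial, 17 mm from the dial's axis; it swings round as the dial turns
- right_pointer (a point): pointer on top of the griddle's right dial, 17 mm from the dial's axis
- side_bottle: loose orange squeeze bottle, 56 mm across, 200 mm tall, standing beyond the timer; origin: centre of its underside
- plates: loose stack of white paper plates, 224 mm across, 42 mm high, to the right of the strip; origin: centre of its underside
Things that resemble listed ones, but are neither listed nor needed, are in the scene too. What is shaped like the timer but blue or turquoise is not meant.

How it is judged:
On the way, in this order (a step that is already met when the one before it is completed fails the run):
1. the power strip's rocker is switched on (value of joint strip_rocker above 0.33 rad), for 0.1 s.
2. the rocker of the griddle half with the ring mould is switched on (((y of mould in the frame of griddle above 0 m and value of joint left_rocker above 0.33 rad) or (y of mould in the frame of griddle below 0 m and value of joint right_rocker above 0.33 rad))), for 0.1 s.
3. the timer's wide bar key is pressed down (3 of its 4 mm) (value of joint start_bar above 0.003 m), for 0.05 s.
At the end, for the whole second after the job is handed in: strip rocker and the mould half's rocker on (over 0.33 rad), other rocker off (under 0.05); timer keys up again (under 1 mm), timer flat, at rest, within 25 mm of its start; mould, bottles and plates within 20 mm of theirs, dial pointers within 6 mm (value of joint strip_rocker above 0.33 rad and ((y of mould in the frame of griddle above 0 m and value of joint left_rocker above 0.33 rad) or (y of mould in the frame of griddle below 0 m and value of joint right_rocker above 0.33 rad)) and ((y of mould in the frame of griddle above 0 m and value of joint right_rocker below 0.05 rad) or (y of mould in the frame of griddle below 0 m and value of joint left_rocker below 0.05 rad)) and value of joint each of start_bar, round_left, round_right below 0.001 m and distance of timer from where it was at the start of the episode below 0.025 m and height (world z) of timer below 0.005 m and angle between timer's own z axis and vertical below 0.06 rad and linear speed of timer below 0.01 m/s and distance of each of mould, parked_bottle, side_bottle, plates from where it was at the start of the episode below 0.02 m and distance of each of left_pointer, right_pointer from where it was at the start of the episode below 0.006 m); the robot touches nothing.
It fails at once if done out of order: a griddle half switched on before the strip, or the bar key pressed before both are on ((value of joint strip_rocker below 0.2 rad and value of joint any of left_rocker, right_rocker above 0.2 rad) or (value of joint start_bar above 0.002 m and (value of joint strip_rocker below 0.2 rad or ((y of mould in the frame of griddle above 0 m and value of joint left_rocker below 0.2 rad) or (y of mould in the frame of griddle below 0 m and value of joint right_rocker below 0.2 rad))))).
It fails at once if the half without the mould is switched on ((y of mould in the frame of griddle above 0 m and value of joint right_rocker above 0.2 rad) or (y of mould in the frame of griddle below 0 m and value of joint left_rocker above 0.2 rad)).
It fails at once if a round key is pressed (over 2 mm) or a dial turned (pointer over 6 mm) (value of joint any of round_left, round_right above 0.002 m or distance of any of left_pointer, right_pointer from where it was at the start of the episode above 0.006 m).
It fails at once if the timer is lifted, tipped or pushed away (over 12 mm up, 0.25 rad, 30 mm) (height (world z) of timer above 0.012 m or angle between timer's own z axis and vertical above 0.25 rad or distance of timer from where it was at the start of the episode above 0.03 m).
It fails at once if the mould, a bottle or the plates are moved over 20 mm (distance of any of mould, parked_bottle, side_bottle, plates from where it was at the start of the episode above 0.02 m).
It also fails if it takes over 56 s, if anything falls off the work surface, if the arm or the gripper's body presses on something with over 40 N, if the wrist force passes 120 N, or if a joint passes its speed limit or range.

## Working session

There is one attempt and no reset: what is moved stays moved. The work goes in short steps, Python scripts to look and compute and a shell command to move; the robot and the scene stay as the last step left them, time stands still between calls to the robot, and variables do not carry over. Pictures are saved under pics/ and viewed, at most 12 in all, crops included, and the job is handed in when it is done.

```bash
mkdir -p pics; cat > h.py <<'E'
import numpy as np, cv2
from rig import manip, get_image, camera_info
def ray(cam,px):
    c=camera_info(cam);R,_=cv2.Rodrigues(np.array(c["rvec"],float));t=np.array(c["tvec"],float).ravel()
    p=cv2.undistortPoints(np.array([[px]],float),np.array(c["mtx"],float),None).ravel()
    return -R.T@t, R.T@np.array([p[0],p[1],1.])
def onz(cam,px,z):
    o,d=ray(cam,px);return o+d*(z-o[2])/d[2]
def proj(cam,P):
    c=camera_info(cam);return cv2.projectPoints(np.array(P,float).reshape(-1,1,3),np.array(c["rvec"],float),np.array(c["tvec"],float),np.array(c["mtx"],float),None)[0].reshape(-1,2)
E
python3 - <<'E'
from h import *
for n in("top","side"):
    im=get_image(n);cv2.imwrite(f"pics/{n}0.png",im)
    print(n,ray(n,(280,210)))
s=manip.get_state();print(s["position"],s["ee_rot"],s["clock"],s["width"])
E
```

```text
top (array([ 0.38713752, -0.09897625,  1.55350148]), array([ 0.12381934, -0.01542806, -0.99254605]))
side (array([0.31948314, 0.71027203, 1.04705284]), array([ 0.19479417, -0.62873304, -0.75291859]))
[ 0.13426912 -0.5586037   0.23051442] [-8.42314416e-04  9.93057409e-01  1.17627684e-01  4.11143456e-06] 0.1 0.085289836284997
```

View pics/top0.png

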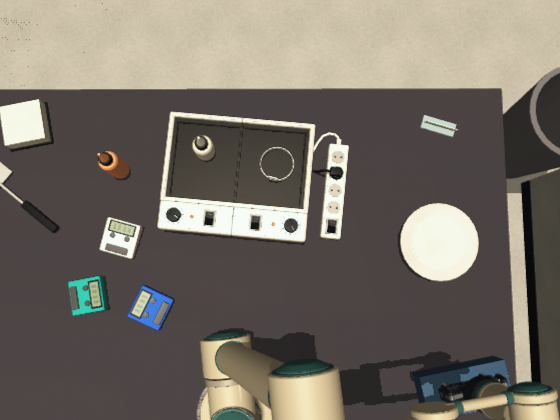

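View pics/side0.png

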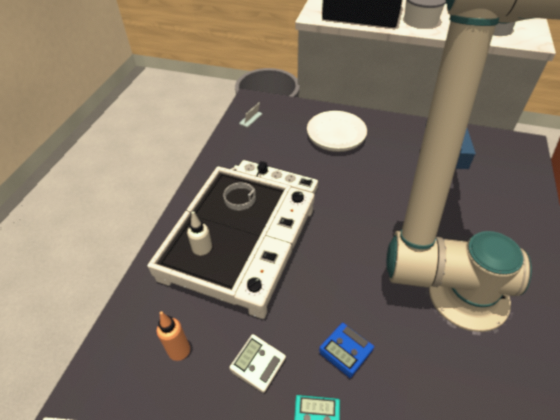

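The top view shows the ring mould at (277,163) on the right half and the pale bottle at (203,148) on the left half.

Candidates:
- **Rockers:** right (255,222), left (209,218), strip (331,227).
- **Dials:** (291,226) and (174,214). Not to be touched.
- **Timers:** white (121,238), turquoise (88,295), blue (151,307).

I choose the strip rocker (331,227), the right rocker (255,222) and the white timer's bar (117,250).

```bash
python3 - <<'E'
from h import *
im=cv2.imread("pics/top0.png");g=im.max(axis=2)
cs=[im[y-22:y+22,x-30:x+30] for x,y in((331,222),(255,222),(209,218),(121,238))]
cv2.imwrite("pics/crop.png",np.vstack([np.hstack([cv2.resize(c,(380,279),interpolation=cv2.INTER_CUBIC) for c in cs[i:i+2]]) for i in(0,2)]))
def blob(x,y,r,thr=90,inv=True):
    s=g[y-r:y+r+1,x-r:x+r+1]; m=(s<thr if inv else s>thr).astype(np.uint8)
    n,l,st,c=cv2.connectedComponentsWithStats(m)
    i=min(range(1,n),key=lambda i:np.hypot(*(c[i]-r))+(0 if st[i,4]>15 else 99))
    return c[i]+[x-r,y-r],st[i]
P={}
for n,x,y,r,z in(("strip",331,227,9,.045),("R",255,222,11,.09),("L",209,218,11,.09),("dR",291,226,11,.1),("dL",174,214,11,.1)):
    c,st=blob(x,y,r);P[n]=onz("top",c,z);print(n,c.round(1),st,P[n].round(4))
d=P["L"]-P["R"];print("LR dist",np.hypot(*d[:2]),"yaw",np.arctan2(-d[0],d[1]))
d=P["dL"]-P["dR"];print("dials",np.hypot(*d[:2]),"yaw",np.arctan2(-d[0],d[1]))
def rect(x,y,w,h,z):
    m=np.zeros_like(g);m[y-h:y+h,x-w:x+w]=(g[y-h:y+h,x-w:x+w]>130)*255
    cn=max(cv2.findContours(m,cv2.RETR_EXTERNAL,cv2.CHAIN_APPROX_NONE)[0],key=cv2.contourArea)
    b=cv2.boxPoints(cv2.minAreaRect(cn));return [onz("top",p,z) for p in b]
for n,a in(("stripbody",(335,191,16,55,.04)),("timer",(121,238,28,28,.03))):
    q=np.array(rect(*a));print(n,q.round(4).tolist(),q.mean(0).round(4))
# timer bar: mid grey
print(im[238:262,100:140].max(axis=2)[::1,::2])
E
```

```text
strip [331.1 226.6] [ 5  2  9 13 92] [ 0.5272 -0.2694  0.045 ]
R [254.6 222.7] [ 7  5  8 13 90] [ 0.5339 -0.0507  0.09  ]
L [208.4 218.7] [ 6  5  9 13 94] [0.5452 0.0789 0.09  ]
dR [290.3 225. ] [  4   4  13  14 128] [ 0.5264 -0.15    0.1   ]
dL [172.9 214.4] [  3   5  15  14 142] [0.5564 0.1769 0.1   ]
LR dist 0.13008651346772346 yaw -0.08717386860177277
dials 0.32827814090004603 yaw -0.09136474364853221
stripbody [[0.4969, -0.2362, 0.04], [0.798, -0.2679, 0.04], [0.7921, -0.3279, 0.04], [0.4913, -0.295, 0.04]] [ 0.6446 -0.2818  0.04  ]
timer [[0.4618, 0.4059, 0.03], [0.5593, 0.3822, 0.03], [0.532, 0.2835, 0.03], [0.4349, 0.3077, 0.03]] [0.497  0.3448 0.03  ]
[[ 78 184 252 251 252 251 246 249 252 251 251 251 170 131 127 251 250 250
  239 100]
 [ 77 226 251 251 251 252 252 251 251 252 251 252 183 128 119 251 251 251
  234  94]
 [ 77 246 251 251 251 251 252 251 251 252 251 252 173 123 131 251 252 251
  225  92]
 [ 86 251 251 251 252 252 251 251 251 252 252 252 243 133 174 251 251 251
  199  79]
 [ 91 251 251 252 251 251 252 252 251 251 251 251 251 246 248 252 251 251
  150  75]
 [129 
[... 909 characters left out ...]
 240  93
   53  77]
 [ 77  78  77  78  77  77  82 128 175 240 241 102 125 135 252 251 235  81
   73  78]
 [ 76  77  77  78  78  78  77  77  92 151 193 237 210 195 251 252 227  76
   78  77]
 [ 77  76  78  78  78  77  77  78  78  77 105 151 206 245 251 251 203  57
   78  78]
 [ 77  77  78  77  77  77  77  78  77  77  77  76 121 162 231 250 159  53
   77  78]
 [ 76  77  77  78  78  78  78  78  78  78  77  78  77  81 128 167  87  53
   77  78]
 [ 76  77  78  77  77  78  77  77  77  78  77  77  78  78  77  85  74  72
   78  77]
 [ 76  76  77  77  78  77  78  78  77  78  78  77  77  76  77  78  78  79
   77  78]
 [ 76  76  76  76  77  78  78  78  76  77  77  77  76  77  78  77  79  77
   77  77]]
```

View pics/crop.png

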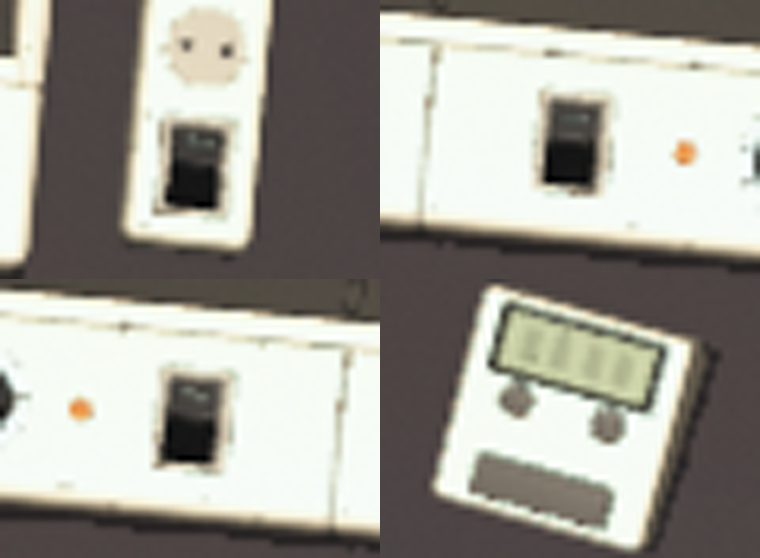

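The crop shows all three rockers off, with the black raised half on the robot's side. It also shows the white timer with its wide bar at about (117,251) and the two round keys beyond it. Next I triangulate against the side view and compute the moves.

```bash
cat >> h.py <<'E'
def tri(a,b):
    (o,d),(p,e)=ray("top",a),ray("side",b)
    s=np.linalg.lstsq(np.c_[d,-e],p-o,rcond=None)[0];A=o+d*s[0];B=p+e*s[1];return (A+B)/2,np.linalg.norm(A-B)
E
python3 - <<'E'
from h import *
T=cv2.imread("pics/top0.png");S=cv2.imread("pics/side0.png")
def blobs(im,c,r,lo,hi):
    x,y=np.round(c).astype(int);g=im.max(axis=2)[y-r:y+r+1,x-r:x+r+1];m=((g>=lo)&(g<hi)).astype(np.uint8)
    n,l,st,ce=cv2.connectedComponentsWithStats(m)
    return [(np.round(ce[i]+[x-r,y-r],1).tolist(),int(st[i,4]),st[i,:4].tolist()) for i in range(1,n) if st[i,4]>25]
for n,P in(("strip",(.527,-.269,.046)),("R",(.534,-.051,.09)),("L",(.545,.079,.09))):
    c=proj("side",P)[0];print(n,c.round(1),blobs(S,c,13,0,90))
t=blobs(T,(117,251),13,95,150);print("bar top",t,onz("top",t[0][0],.035).round(4))
c=proj("side",onz("top",t[0][0],.035))[0];s=blobs(S,c,16,60,160);print("bar side",c,s)
x0,y0=235,150
cv2.imwrite("pics/scrop.png",np.vstack([cv2.resize(S[165:265,235:335],(600,600),interpolation=cv2.INTER_CUBIC)]))
cv2.imwrite("pics/scrop2.png",np.hstack([cv2.resize(S[165:195,280:320],(400,300),interpolation=cv2.INTER_CUBIC),cv2.resize(S[205:235,266:306],(400,300),interpolation=cv2.INTER_CUBIC)]))
E
```

```text
strip [306.9 181.7] [([311.6, 176.2], 238, [0, 0, 27, 27]), ([305.8, 181.7], 43, [7, 11, 10, 5]), ([297.3, 193.8], 27, [0, 23, 9, 4])]
R [287.3 221.7] [([286.3, 221.8], 64, [6, 10, 13, 7])]
L [270.7 256.3] [([269.2, 256.0], 81, [5, 9, 13, 9])]
bar top [([116.0, 249.0], 141, [1, 6, 23, 11])] [0.463  0.3522 0.035 ]
bar side [271.11126783 368.03869132] [([281.3, 373.0], 317, [14, 0, 19, 33]), ([269.5, 368.8], 196, [5, 4, 20, 26])]
```

View pics/scrop2.png

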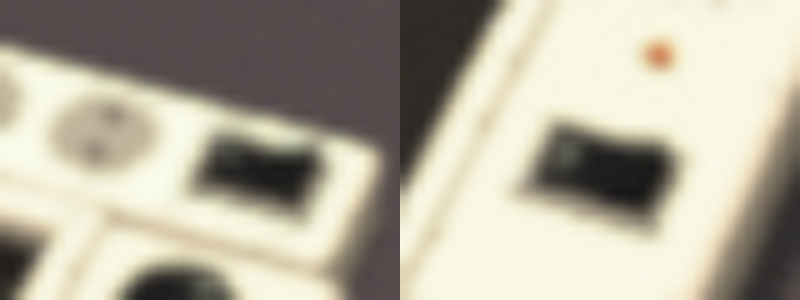

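Pivots, with both views agreeing within about 3 mm: strip (0.530,-0.269), right rocker (0.536,-0.051), timer bar centre (0.463,0.353) with yaw about -0.27. I'll shut the fingers, align to yaw -0.087 and approach the strip.

```bash
cat > s.py <<'E'
import sys
from h import *
from scipy.spatial.transform import Rotation as Ro
s=manip.get_state();R=Ro.from_quat(np.array(s["ee_rot"]),scalar_first=True).as_matrix();p=np.array(s["position"])
print("t",s["clock"],"p",p.round(4),"yaw",round(np.arctan2(R[1,0],R[0,0]),4),"F",np.round(s["contact_force"],1),"w",round(s["width"],4))
if len(sys.argv)>3: print("tool mm",(R.T@(np.array(sys.argv[1:4],float)-p)*1000).round(1))
E
python3 -m crank '{"translation":[[0,0,0],[0,0,0],[0,0,0],[35,-32,0],[35,-32,0],[35,-32,0],[35,-32,0],[35,-32,0]],"roll":[0.11,0.11,0.1,0,0,0,0,0],"fingers":[0,0,0,0,0,0,0,0]}' 40
python3 s.py 0.516 -0.268 0.075
```

```text
clock: 0.9
position: [0.3232, -0.4129, 0.231]
ee_rot: [-0.0, 0.999, -0.042, -0.0]
contact_force: [0.5, -0.2, -0.2]
width: -0.0
gripper_force: 0.0
t 0.9 p [ 0.3232 -0.4129  0.231 ] yaw -0.0847 F [ 0.5 -0.2 -0.2] w -0.0
tool mm [ 179.9 -160.6  156. ]
```

```bash
python3 -m crank '{"translation":[[35,-32,15],[35,-32,25],[35,-32,30],[35,-30,30],[30,-25,25],[0,0,0],[0,0,0]],"roll":[0,0,0,0,0,0,0],"fingers":[0,0,0,0,0,0,0]}' >/dev/null
python3 s.py 0.516 -0.268 0.065
python3 - <<'E'
from h import *
cv2.imwrite("pics/a.png",get_image("top")[190:260,280:380].repeat(6,0).repeat(6,1))
cv2.imwrite("pics/b.png",get_image("side")[150:210,270:350].repeat(8,0).repeat(8,1))
E
```

```text
t 1.6 p [ 0.494  -0.2849  0.1129] yaw -0.0819 F [-0.2 -0.2  1.1] w 0.0002
tool mm [ 20.6 -18.6  47.9]
```

View pics/b.png

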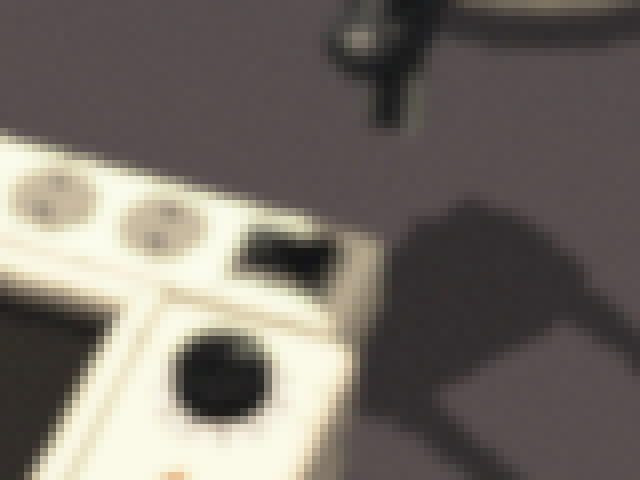

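The side crop shows the closed finger tip at about side pixel (318,166), clear of the strip, and the rocker in view at about (306,182). I correct the offset and stop just above the rocker.

```bash
python3 -m crank '{"translation":[[20,-18,0],[0,0,25],[0,0,20],[0,0,0],[0,0,0]],"roll":[0,0,0,0,0],"fingers":[0,0,0,0,0]}' >/dev/null
python3 s.py 0.516 -0.268 0.045
python3 - <<'E'
from h import *
p=manip.get_state()["position"];print(proj("side",p),proj("side",[(.518,-.268,.05),(.516,-.268,.05)]))
cv2.imwrite("pics/c.png",get_image("side")[150:210,270:350].repeat(8,0).repeat(8,1))
E
```

```text
t 2.2 p [ 0.5153 -0.2708  0.07  ] yaw -0.0859 F [0.8 0.  0.6] w -0.0002
tool mm [ 0.4 -2.8 25. ]
[[310.67958101 176.78955225]] [[309.46683834 181.54089901]
 [310.05576005 181.65296706]]
```

View pics/c.png

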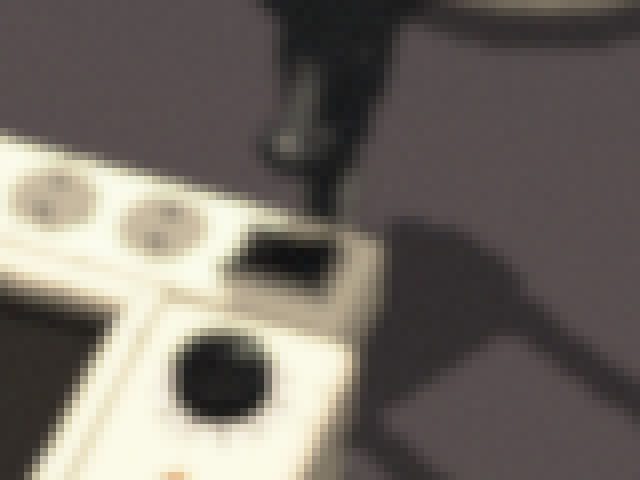

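The tip's bottom is at about (311,177), which matches its projection, and it hangs above the rocker's raised half. Pressing now.

```bash
python3 -m crank '{"translation":[[0,-2.5,8],[0,0,8],[0,0,4],[0,0,4],[0,0,2],[0,0,0]],"roll":[0,0,0,0,0,0],"fingers":[0,0,0,0,0,0]}' >/dev/null
python3 s.py 0.516 -0.268 0.045
```

```text
t 2.85 p [ 0.5151 -0.267   0.0448] yaw -0.0836 F [-5.2  1.4 15.4] w 0.0001
tool mm [ 1.   0.9 -0.2]
```

```bash
python3 -m crank '{"translation":[[0,0,0],[0,0,-20],[0,0,-40],[0,0,-30],[0,-40,-10],[0,-45,0],[0,-45,0],[0,0,0]],"roll":[0,0,0,0,0,0,0,0],"fingers":[0,0,0,0,0,0,0,0]}' >/dev/null
python3 s.py 0.522 -0.050 0.12
python3 - <<'E'
from h import *
a=get_image("side");cv2.imwrite("pics/d.png",np.hstack([a[160:200,280:330].repeat(8,0).repeat(8,1),cv2.imread("pics/side0.png")[160:200,280:330].repeat(8,0).repeat(8,1)])[:,:800])
E
```

```text
t 3.65 p [ 0.5264 -0.1321  0.1428] yaw -0.0796 F [-0.5 -0.5 -0.6] w 0.0
tool mm [-10.9 -81.5  23.1]
```

View pics/d.png

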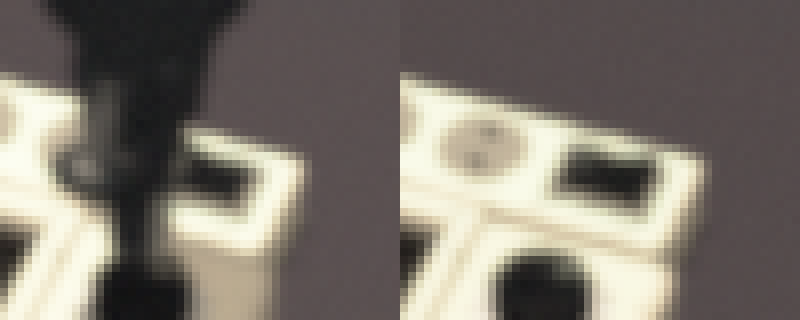

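The rocker's near end at about (311,182) now lies lower and shorter than before, so the strip is on. Next is the right rocker.

```bash
python3 -m crank '{"translation":[[-5,-40,0],[-5,-40,10],[0,0,10],[0,0,0],[0,0,0]],"roll":[0,0,0,0,0],"fingers":[0,0,0,0,0]}' >/dev/null
python3 s.py 0.522 -0.050 0.09
python3 - <<'E'
from h import *
p=manip.get_state()["position"];print(proj("side",p))
cv2.imwrite("pics/e.png",get_image("side")[185:245,250:330].repeat(8,0).repeat(8,1))
E
```

```text
t 4.2 p [ 0.524  -0.0583  0.1228] yaw -0.0851 F [-0.2  0.3  0.6] w -0.0004
tool mm [-2.7 -8.2 32.7]
[[291.27189631 213.20046005]]
```

View pics/e.png

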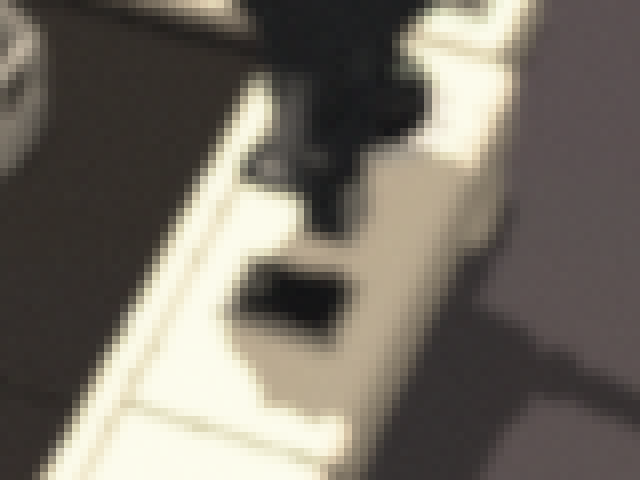

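The tip is at about (291,214) and the still-off rocker at about (286,222), so 8 mm remain in y. I shift that and press.

```bash
python3 -m crank '{"translation":[[-2,-8,0],[0,0,10],[0,0,10],[0,0,5],[0,0,4],[0,0,4],[0,0,1],[0,0,0]],"roll":[0,0,0,0,0,0,0,0],"fingers":[0,0,0,0,0,0,0,0]}' >/dev/null
python3 s.py 0.522 -0.050 0.09
```

```text
t 5.05 p [ 0.5214 -0.0488  0.0899] yaw -0.084 F [-5.2  0.4 10.4] w -0.0002
tool mm [ 0.7  1.2 -0.1]
```

```bash
python3 -m crank '{"translation":[[0,0,1],[0,0,0],[0,0,-20],[0,0,-35],[-5,-25,-25],[-5,-40,0],[-5,-40,0],[-5,-40,0]],"roll":[0,0,0,0,0,0,0,0],"fingers":[0,0,0,0,0,0,0,0]}' >/dev/null
python3 -m crank '{"translation":[[-10,-40,0],[-10,-40,0],[-10,-40,0],[-10,-40,0],[-10,-40,0],[-10,-30,0],[0,0,0],[0,0,0]],"roll":[0,0,0,0,0,0,0.09,0.09],"fingers":[0,0,0,0,0,0,0,0]}' >/dev/null
python3 s.py 0.463 0.353 0.055
python3 - <<'E'
from h import *
a=get_image("side");cv2.imwrite("pics/f.png",np.hstack([a[195:270,245:320].repeat(5,0).repeat(5,1),a[320:395,225:300].repeat(5,0).repeat(5,1)]))
E
```

```text
t 6.65 p [0.4741 0.3333 0.1675] yaw -0.2654 F [ 0.4 -0.7  0.1] w 0.0004
tool mm [-16.  -16.  112.5]
```

View pics/f.png

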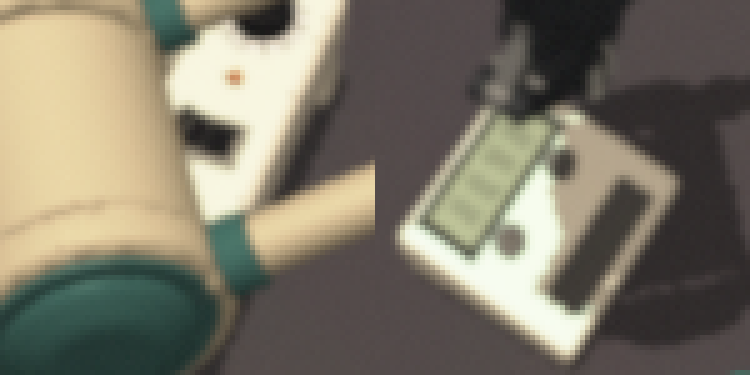

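The right rocker's near end at about (292,224) lies flat, so it is on. The timer's bar is at about (270,369), matching the estimate, and the tip is still high and to the far side. Lining up above the bar.

```bash
python3 -m crank '{"translation":[[-16,-16,0],[0,0,30],[0,0,40],[0,0,35],[0,0,0],[0,0,0]],"roll":[0,0,0,0,0,0],"fingers":[0,0,0,0,0,0]}' >/dev/null
python3 s.py 0.463 0.353 0.035
python3 - <<'E'
from h import *
cv2.imwrite("pics/g.png",get_image("side")[325:400,225:305].repeat(7,0).repeat(7,1))
print(proj("side",manip.get_state()["position"]))
E
```

```text
t 7.3 p [0.4632 0.3513 0.063 ] yaw -0.2638 F [0.2 0.5 1.1] w -0.0
tool mm [-0.7 -1.6 28. ]
[[270.26302448 363.05116511]]
```

View pics/g.png

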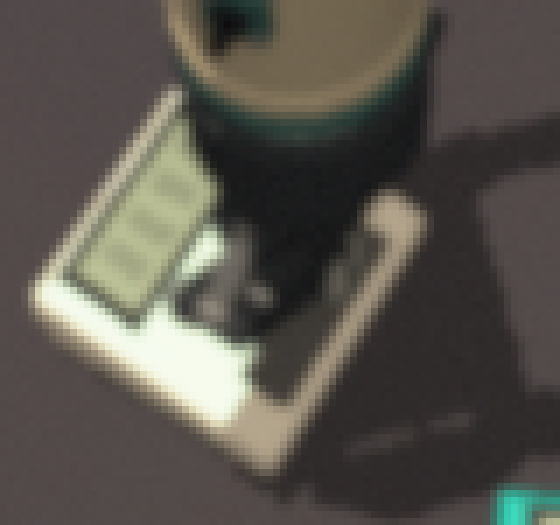

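The finger stands over the bar's middle, with its tip at about (270,363). I press with small steps.

```bash
python3 -m crank '{"translation":[[0,-1.5,10],[0,0,10],[0,0,4],[0,0,2],[0,0,2],[0,0,0]],"roll":[0,0,0,0,0,0],"fingers":[0,0,0,0,0,0]}' >/dev/null
python3 s.py
```

```text
t 7.95 p [0.4632 0.3524 0.035 ] yaw -0.2641 F [-1. -2.  3.] w -0.0001
```

```bash
python3 -m crank '{"translation":[[0,0,1],[0,0,1],[0,0,0]],"roll":[0,0,0],"fingers":[0,0,0]}' >/dev/null
python3 s.py
python3 -m crank '{"translation":[[0,0,1],[0,0,0.5],[0,0,0]],"roll":[0,0,0],"fingers":[0,0,0]}' >/dev/null
python3 s.py
```

```text
t 8.25 p [0.4634 0.3524 0.0331] yaw -0.264 F [-1.1 -1.6  3.5] w 0.0003
t 8.55 p [0.4635 0.3524 0.0323] yaw -0.264 F [-0.9 -3.3  8.5] w -0.0003
```

The force has risen to 8.5 N, past the spring's 4 N, and the travel has stalled, so the key is fully down. I let go and check.

```bash
python3 -m crank '{"translation":[[0,0,0.5],[0,0,0],[0,0,-5],[0,0,-15],[0,0,-40],[-20,0,-40],[-40,0,0],[0,0,0]],"roll":[0,0,0,0,0,0,0,0],"fingers":[0,0,0,0,0,0,0,0]}' >/dev/null
python3 -m crank '{"translation":[[-40,0,0],[-40,0,0],[-30,20,0],[0,0,0],[0,0,0]],"roll":[0,0,0,0,0],"fingers":[0,0,0,0,0]}' >/dev/null
python3 s.py
python3 - <<'E'
from h import *
a=get_image("side");t=get_image("top");o=cv2.imread("pics/top0.png")
cv2.imwrite("pics/i.png",np.vstack([np.hstack([x[200:265,95:350].repeat(3,0).repeat(3,1) for x in (t,)]),np.pad(np.hstack([x[165:235,260:325].repeat(4,0).repeat(4,1) for x in(a,cv2.imread("pics/side0.png"))]),((0,0),(0,245),(0,0)))]))
for im in(o,t):
    g=im.max(axis=2);m=np.zeros_like(g);m[210:266,93:149]=(g[210:266,93:149]>130)*255
    print(cv2.minAreaRect(max(cv2.findContours(m,0,1)[0],key=cv2.contourArea)))
E
```

```text
t 9.85 p [0.2937 0.3781 0.1307] yaw -0.2631 F [ 0.8 -0.3  0.8] w 0.0003
((119.39685821533203, 237.47132873535156), (34.740177154541016, 34.633121490478516), 15.52410888671875)
((119.33078002929688, 237.45384216308594), (34.73149490356445, 34.73149108886719), 15.255120277404785)
```

View pics/i.png

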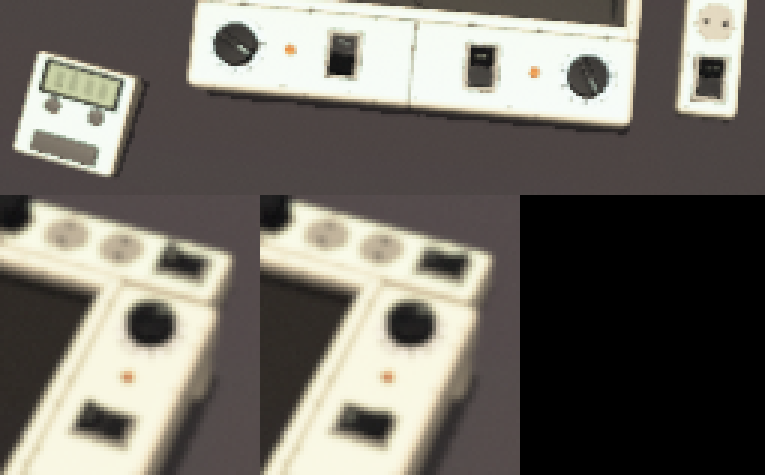

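The strip rocker at (331,226) and the right rocker at (255,222) now show their near halves level and their far halves raised. The left rocker at (209,218) is unchanged, and the timer has not moved (119,237).

```bash
python3 -c "
from rig import manip;print(manip.sign_off())"
```

```text
the job is handed in; nothing more can be done
None
```

I switched on the power strip, then the right griddle half with the ring mould, then pressed the timer's bar key fully down and let it go; the left half stayed off, the timer did not move, and the job was handed in at about 10 s of the 56 s, with no verdict returned.

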